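# Drive a push nut tight on a cuvette changer's spindle

## Task

The cuvette wheel is back on its changer and the toothed push nut has been started on the spindle by hand. Take the hollow driver from its stand, set it over the spindle, and press the nut straight down until it bites tight: it must hold the wheel down firmly against the spring under it, at a push of about 16 N and never more than 22 N. Then put the driver back upright in its stand and leave everything else where it is.

Things in the scene. Friction and masses are not known exactly. Their poses are not given: they have to be found in the camera images.
- changer: Cuvette changer, fixed to the bench: round white housing, 84 mm across, 38 mm high, black connector at its rear (+x of its frame). Origin: centre of its underside, z up along the spindle. On its spindle sits an aluminium wheel, 73 mm across, with six black cells and a hub 28 mm in diameter. A spring (5 N/mm, 3 mm travel) on shims carries the wheel: the flat hub top stands 93.5 to 98 mm above the origin.
- spindle_tip (a point): Top of the changer's spindle, on its axis: a plain upright steel shaft, 10 mm in diameter, with a half-round end, 110 mm above the changer's underside. It is fixed to the changer.
- push_nut: Push nut (toothed starlock washer), steel, 26 mm across, about 2 mm thick, already started on the spindle above the wheel's hub; it can only slide along the spindle, with about 9 N of drag either way, so it stays where it is pushed and holds up to 9 N. Its frame is the changer's, moved with the nut: see nut_face for its place.
- nut_face (a point): Centre of the nut's upper face, 2 mm above its underside, where the driver bears; at the start 103 to 106 mm above the changer's underside. Pushing it down takes 9 N; once its underside meets the hub top, 5 N more for each mm that the wheel sinks on its spring. Right: 3.5 to 13 N on the hub, so 12.5 to 22 N of push. How far down that is differs from unit to unit; feel for it.
- driver: Hollow driver, loose, 0.12 kg, standing upright in its stand: steel barrel 17 mm in diameter and 46 mm long with a 12 mm bore, open below, 34 mm deep; above it a dark round grip, 24 mm in diameter, from 46 to 93 mm above the lower end. Origin: centre of the open lower end, z up along the axis.
- stand_hole0 (a point): Centre of the mouth of the hole in the driver's stand, a fixed grey block 56 x 56 mm and 30 mm high. The hole is round, 19.5 mm wide, 22 mm deep, so the driver's lower end stands 8 mm above the bench.
- beaker_100: small glass beaker, 55 mm across, 71 mm high; bystander
- spanner: small steel spanner lying flat, 128 x 24 x 6 mm; bystander
- tweezers: steel tweezers lying flat, 130 mm long; bystander
- marker: felt marker lying flat, 136 mm long; bystander
- timer: small white bench timer, 66 x 52 x 21 mm; bystander
- screwdriver: screwdriver lying flat, 178 mm long; bystander
Mind the look-alikes: they are no part of the job. Leave any blue look-alike of the changer alone.

How it is judged:
By the outcome, as a careful person would: the job done as asked, in the order asked, and still so for the second after the job is handed in, with the robot touching nothing.
It also fails if it takes over 48 s, if anything falls off the work surface, if the arm or the gripper's body presses on something with over 40 N, if the wrist force passes 120 N, or if a joint passes its speed limit or range.

## Robot

A 7-joint arm with a two-finger parallel gripper is mounted at the origin on a cart in front of the work surface, level with it; the furniture and walls round the work are solid. World frame = base frame: x ahead of the robot, y to its left, z up, the work surface at z = 0. Lengths are in m, angles in degrees, forces in N, time in s.
With the tool pointing down it reaches from about 0.425 to 0.875 m from the base axis. Payload 4.7 kg.
Tool frame: the origin (TCP) lies between the finger pads; the fingertips stand 17 mm ahead of it and the grasp point (between the pads) lies 2 mm behind it; z points along the fingers, y is the line along which they close (so a half turn about z gives the same grasp; the last joint's range is limited). The gripper opens to 87 mm and grips with 3 to 60 N. Pads are 19 mm wide; open, the fingers measure 117 mm over their backs; the gripper's body (75 mm by 190 mm) begins 51 mm behind the grasp point.
Start: joints at [-75.567, 18.392, -4.016, 83.108, 1.295, 78.541, -3.26], TCP at [0.153, 0.632, 0.24] pointing down, gripper open.
Joint ranges: [-163.93, 163.93], [-17.29, 119.83], [-79.2, 71.16], [3.27, 140.29], [-89.18, 269.18], [5.43, 117.66], [-154.24, 154.24]. Speed limits (degrees/s): [147.25, 147.25, 180, 180, 180, 180, 180].

## Interface

Orientations are given as [roll, pitch, yaw] about the fixed x, y, z axes, in that order (R = Rz(yaw) Ry(pitch) Rx(roll)).
In Python, from rig import * gives the robot as it stands. Calls block until the motion is done:
- reach(position, orientation): joint-space move of the TCP to a pose.
- servo_line(position, orientation=None, v=0.15): straight line of the TCP; orientation=None keeps the orientation; v is the mean speed in m/s.
- set_joints(angles): joint-space move.
- command_gripper(opening, f_grip=None): opening from 0.0 (shut) to 1.0 (fully open); f_grip is the grip in N (None keeps the last); returns when the fingers have stopped.
- wait(seconds).
- ik(position, orientation): joint angles nearest the present ones, or None.
- capture(name): name is "scene" or "side" or "wrist"; returns a dict with "frame" (384x512x3 uint8, red, green, blue), "mtx" (3x3 intrinsics, pixels), "view" (4x4, takes a point from world to camera coordinates); the wrist camera has in their place "T_tool_cam" (4x4, takes a point from camera to tool coordinates, whose origin is the TCP and whose axes are the flange's). Camera axes: x right, y up, looking along -z (the intrinsics and any distortion apply to the point x, -y, -z); pixel columns grow to the right and rows downward; lengths in m; the calibration is good to about 2 mm. A picture is of the moment at which its call begins: read the wrist's pose just before it. There is no depth.
A pose or a line that the arm cannot do raises Unreachable and nothing moves.
- sign_off(): hands the job in; it is judged then, once.
Trained networks look in a picture, given as the dict that the camera call returned (one of the last four; its "shot" number tells which), for a name from the list of things; names that differ only in an ending like _2 or _b are one class to them, and where a whole thing is asked for, a point or a joint stands for the part that bears it (a point fixed in the world has none). Each returns a list of dicts, best first, with "p" (0 to 1); they miss things now and then, are a little off and sometimes report something else, mostly with a low value. They report only what shows in the picture. A call takes as long as a camera call. They do not tell look-alikes from the thing itself.
- look_for(picture, thing): "xy" ([column, row] as shares, 0 to 1, of the picture: columns of its width, rows of its height, amid what is visible of it).
- outline_of(picture, thing): "pixels" (384x512 bool, what is visible of it) and "xy" ([column, row] as shares, 0 to 1, of the picture: columns of its width, rows of its height, amid what is visible of it).
Readings, each from a call of its own:
- get_time_s(): time.
- get_joint_positions(): joint angles.
- get_qvel(): joint speeds.
- get_tau(): joint torques, N m.
- get_tool_pos(): TCP position.
- get_ee_rot(): TCP orientation.
- get_ft_force(): force on the tool from outside, world axes, zero at the start.
- get_ft_torque(): the same for the moment, N m.
- get_finger_gap(): opening from 0.0 (shut) to 1.0 (fully open).
- get_gripper_force(): force on a finger pad.
Only numpy, scipy, OpenCV 4.12 (cv2) and the standard library are available. Lean on these libraries where they do the work, as an engineer would, in place of code of your own. Each camera call takes 0.05 s, during which the arm holds its last target. There are 200 camera calls.

## Working session

There is one attempt and no reset: what is moved stays moved. The work goes in short steps, each a Python script; the robot and the scene stay as the last script left them, time stands still between calls to the robot, and variables do not carry over. Pictures are saved under pics/ and viewed, at most 10 in all, crops included, and the job is handed in when it is done.

```bash
ls; mkdir -p pics
python3 - <<'E'
from rig import *
import cv2,numpy as np
a=capture("scene");b=capture("side")
for p,n in((a,'scene'),(b,'side')):
    print(n,p["mtx"].tolist(),np.round(p["view"],3).tolist(),p.keys())
    for t in("changer","spindle_tip","push_nut","nut_face","driver","stand_hole0"):
        try:print(t,[(np.round(d["xy"],3).tolist(),round(d["p"],2)) for d in look_for(p,t)][:3])
        except Exception as e:print(t,e)
cv2.imwrite("pics/a.png",cv2.vconcat([a["frame"],b["frame"]])[:,:,::-1][:, :].copy() if 0 else cv2.resize(cv2.hconcat([a["frame"],b["frame"]]),(800,300))[:,:,::-1])
cv2.imwrite("pics/s.png",a["frame"][:,:,::-1]);cv2.imwrite("pics/d.png",b["frame"][:,:,::-1])
print(get_time_s(),get_ee_rot())
E
```

```text
pics
scene [[459.93247335340027, 0.0, 256.2923285902986], [0.0, 459.93247335340027, 191.33702024127416], [0.0, 0.0, 1.0]] [[0.464, -0.886, 0.008, -0.335], [0.644, 0.343, 0.684, -0.435], [-0.608, -0.312, 0.73, -1.377], [0.0, 0.0, 0.0, 1.0]] dict_keys(['frame', 'mtx', 'view', 'shot'])
changer [([0.311, 0.522], 0.71), ([0.4, 0.479], 0.66), ([0.386, 0.382], 0.52)]
spindle_tip [([0.39, 0.49], 0.76), ([0.383, 0.374], 0.7)]
push_nut [([0.622, 0.721], 0.34)]
nut_face []
driver []
stand_hole0 [([0.448, 0.554], 0.57)]
side [[376.09053683759475, 0.0, 254.7005820988256], [0.0, 376.09053683759475, 190.7316229903216], [0.0, 0.0, 1.0]] [[-0.597, -0.802, 0.007, 0.331], [0.705, -0.521, 0.481, -0.498], [-0.382, 0.293, 0.876, -0.933], [0.0, 0.0, 0.0, 1.0]] dict_keys(['frame', 'mtx', 'view', 'shot'])
changer [([0.264, 0.569], 0.75), ([0.382, 0.646], 0.57), ([0.329, 0.581], 0.56)]
spindle_tip [([0.384, 0.647], 0.68), ([0.26, 0.574], 0.61)]
push_nut [([0.374, 0.599], 0.38)]
nut_face [([0.378, 0.603], 0.63)]
driver []
stand_hole0 [([0.491, 0.607], 0.78)]
0.7 [1.79998163e+02 1.86139453e-03 1.66376719e+02]
```

View pics/s.png

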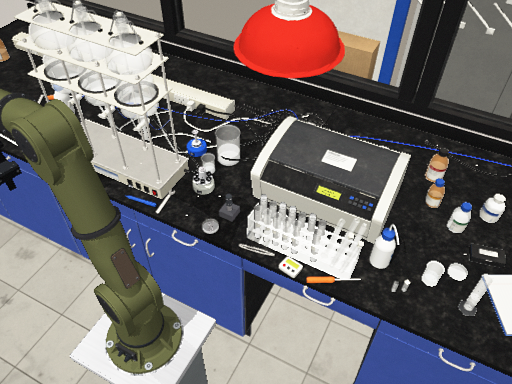

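View pics/d.png

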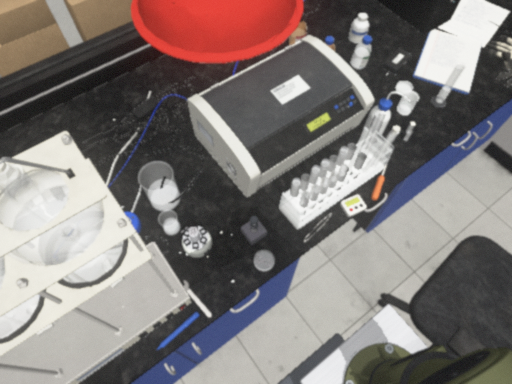

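The white changer is at about (203,183) in scene and (196,240) in side. The stand with the dark driver is at (229,208) and (253,230). The blue look-alike is at (197,147) and (130,222).

```bash
cat > h.py <<'E'
from rig import *
import cv2,numpy as np
from scipy.spatial.transform import Rotation as R
D=np.diag([1,-1,-1,1.])
def view(p,pos=None,rpy=None):
    """world -> cv camera (4x4)"""
    if "view" in p: return D@p["view"]
    T=np.eye(4);T[:3,:3]=R.from_euler('xyz',rpy,degrees=True).as_matrix();T[:3,3]=pos
    return D@np.linalg.inv(T@p["T_tool_cam"])
def proj(p,V,X):
    c=V[:3,:3]@np.asarray(X)+V[:3,3];return (p["mtx"]@c/c[2])[:2]
def tri(obs):
    """obs: list of (p,V,(u,v))"""
    A=[]
    for p,V,(u,v) in obs:
        P=p["mtx"]@V[:3]; A+= [u*P[2]-P[0],v*P[2]-P[1]]
    x=np.linalg.svd(np.array(A))[2][-1];return x[:3]/x[3]
def onz(p,V,uv,z):
    r=V[:3,:3].T@np.linalg.inv(p["mtx"])@[uv[0],uv[1],1];c=-V[:3,:3].T@V[:3,3]
    return c+r*(z-c[2])/r[2]
E
python3 - <<'E'
from h import *
a=capture("scene");b=capture("side");Va=view(a);Vb=view(b)
def t(n,u,w):
    X=tri([(a,Va,u),(b,Vb,w)]);print(n,X.round(3),np.abs(proj(a,Va,X)-u).max().round(1),np.abs(proj(b,Vb,X)-w).max().round(1))
t("stand",(.448*512,.554*384),(.491*512,.607*384))
t("wheel",(203,183),(196,240))
t("blue",(197,147),(130,222))
for n,z,u,w in(("standz.03",.03,(229,211),(253,232)),("changer .1",.1,(203,178),(196,238)),("beaker",.03,(208,163),(168,223)),("bigbeaker",.03,(228,148),(160,185))):
    print(n,onz(a,Va,u,z).round(3),onz(b,Vb,w,z).round(3))
cr=lambda f,x,y:cv2.resize(f[y-45:y+45,x-60:x+60],(800,600),interpolation=cv2.INTER_CUBIC)
cv2.imwrite("pics/c1.png",cv2.resize(cv2.hconcat([cr(a["frame"],212,185),cr(b["frame"],215,235)]),(800,300))[:,:,::-1])
c=capture("wrist");cv2.imwrite("pics/w0.png",c["frame"][:,:,::-1]);print(np.round(c["T_tool_cam"],3).tolist(),c["mtx"].tolist())
E
```

```text
stand [ 0.543  0.02  -0.003] 0.2 0.5
wheel [0.608 0.172 0.026] 0.4 0.9
blue [0.766 0.299 0.037] 0.4 1.3
standz.03 [0.527 0.01  0.03 ] [0.531 0.023 0.03 ]
changer .1 [0.57  0.143 0.1  ] [0.586 0.175 0.1  ]
beaker [0.708 0.212 0.03 ] [0.704 0.209 0.03 ]
bigbeaker [0.825 0.187 0.03 ] [0.831 0.163 0.03 ]
[[-0.0, 0.958, 0.286, 0.078], [1.0, 0.001, -0.001, 0.0], [-0.002, 0.286, -0.958, -0.145], [0.0, 0.0, 0.0, 1.0]] [[335.961738099291, 0.0, 257.59721132245136], [0.0, 335.961738099291, 188.08874730371585], [0.0, 0.0, 1.0]]
```

View pics/c1.png

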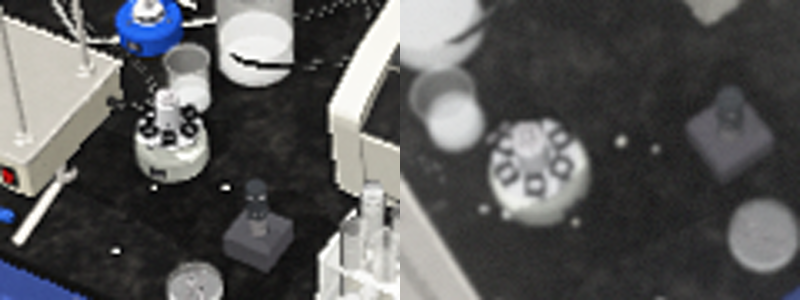

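View pics/w0.png

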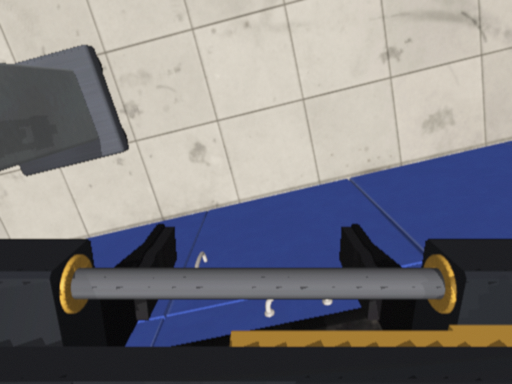

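The crops show the white changer with its wheel, the driver standing in the grey block, and a spanner and beaker beside the changer. The wrist view shows only floor. I'll keep the arm retracted while it swings to the front of the bench, then look with the wrist camera.

Run:
```python
from h import *
a=capture("scene");Va=view(a)
for n,u,z in(("rotobase",(162,208),0),("rotobaseR",(187,178),0),("benchedge",(245,260),0),("roto shelf",(165,45),.4),("spanner",(165,203),0)):print(n,onz(a,Va,u,z).round(3))
try:
    reach([0.2,0.42,0.30],[180,0,150]);print(get_tool_pos(),get_joint_positions())
    reach([0.44,0.06,0.30],[180,0,180]);print(get_tool_pos().round(3),get_joint_positions())
except Unreachable as e: print("unreach",e)
q=get_tool_pos();r=get_ee_rot();c=capture("wrist");cv2.imwrite("pics/w1.png",c["frame"][:,:,::-1])
print(q,r,get_time_s())
V=view(c,q,r)
for X in((.545,.02,.1),(.6,.17,.11)):print(proj(c,V,X))
for t in("driver","spindle_tip","stand_hole0","push_nut","changer"):print(t,[((np.array(d["xy"])*[512,384]).round(),round(d["p"],2)) for d in look_for(c,t)][:3])
```

```text
rotobase [0.444 0.253 0.   ]
rotobaseR [0.621 0.259 0.   ]
benchedge [ 0.384 -0.134 -0.   ]
roto shelf [0.869 0.475 0.4  ]
spanner [0.469 0.258 0.   ]
[0.19946185 0.42099204 0.29997307] [-6.87090040e+01 -5.46654256e+00  7.49223042e-01  1.02574682e+02
  5.27035651e-02  8.28465116e+01 -7.88013995e+00]
[0.44  0.061 0.3  ] [-55.42798195 -12.81136674  37.9466695  106.1078234    7.9013492
  84.13058721  71.1150567 ]
[0.43993719 0.06137539 0.29990578] [-1.79973542e+02 -8.01023566e-03 -1.79890131e+02] 3.4417
[220.55016127 255.49632521]
[350.67149423 302.52042303]
driver [(array([220., 241.]), 0.63)]
spindle_tip [(array([324., 258.]), 0.73)]
stand_hole0 [(array([227., 217.]), 0.96)]
push_nut [(array([344., 307.]), 0.54)]
changer [(array([328., 258.]), 0.63)]
```

View pics/w1.png

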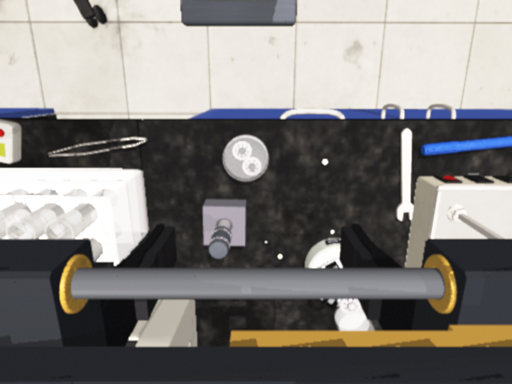

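The wrist view shows the stand at about (225,222), the driver's grip top at about (219,248), and the changer partly hidden behind the bar near (340,300). Next I'll take two views from above and between them.

```bash
python3 - <<'E'
from h import *
import pickle
S=[]
for k,(P,yaw) in enumerate((((.55,.09,.27),180),((.55,.09,.27),90))):
    try: reach(P,[180,0,yaw])
    except Unreachable as e: print("unreach",P,e);continue
    q=get_tool_pos();r=get_ee_rot();c=capture("wrist");S.append((c,q,r));print(q,r,get_joint_positions().round(0) if hasattr(get_joint_positions(),'round') else get_joint_positions())
    V=view(c,q,r)
    for t,z in(("driver",.06),("spindle_tip",.11),("stand_hole0",.03),("nut_face",.104),("push_nut",.104),("beaker_100",.03)):
        for d in look_for(c,t)[:3]:
            uv=np.array(d["xy"])*[512,384];print(t,round(d["p"],2),uv.round(),onz(c,V,uv,z).round(4))
    cv2.imwrite(f"pics/v{k}.png",c["frame"][:,:,::-1])
pickle.dump(S,open("S.pkl","wb"));print(get_time_s())
E
python3 -c "
import cv2;cv2.imwrite('pics/v.png',cv2.hconcat([cv2.resize(cv2.imread(f'pics/v{k}.png')[0:300,106:406],(400,400)) for k in (0,1)]))"
```

```text
[0.54992779 0.08997954 0.26922817] [-1.79856601e+02 -9.27564736e-02  1.79998973e+02] [-56.   8.  49.  95.  -6.  80.  83.]
driver 0.79 [187. 160.] [0.5454 0.0143 0.06  ]
spindle_tip 0.56 [319. 187.] [0.5617 0.1479 0.11  ]
stand_hole0 0.96 [203. 138.] [0.5268 0.0275 0.03  ]
nut_face 0.83 [334. 229.] [0.6069 0.1666 0.104 ]
push_nut 0.77 [333. 224.] [0.6013 0.1651 0.104 ]
beaker_100 0.98 [338. 268.] [0.6939 0.1936 0.03  ]
beaker_100 0.69 [462.  52.] [0.4349 0.3076 0.03  ]
[0.54996609 0.09000903 0.27005541] [ 1.79998269e+02 -8.92543151e-03  9.00496099e+01] [-63.   9.  57.  96.  -7.  80.  -5.]
driver 0.55 [247. 235.] [0.5385 0.0079 0.06  ]
spindle_tip 0.75 [316.  86.] [0.6009 0.1713 0.11  ]
stand_hole0 0.89 [251. 209.] [0.5432 0.0277 0.03  ]
stand_hole0 0.17 [181. 324.] [ 0.4467 -0.1373  0.03  ]
nut_face 0.63 [317.  80.] [0.6032 0.1758 0.104 ]
nut_face 0.54 [170.   3.] [0.478  0.2366 0.104 ]
push_nut 0.88 [317.  83.] [0.6027 0.1731 0.104 ]
beaker_100 0.6 [409.  49.] [0.712  0.2086 0.03  ]
6.3083
```

View pics/v.png

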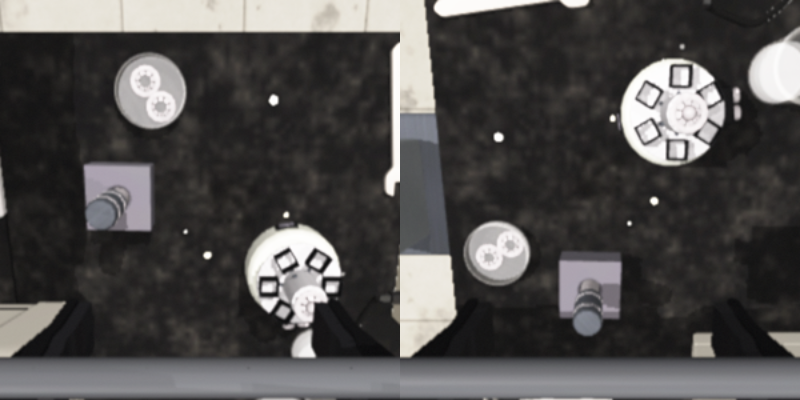

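Left view: driver top at about (181,160), block centre (195,147), nut near (336,225), all in full-frame pixels. Right view: driver top at (246,241), nut (322,84). A look-alike pair of nuts lies in a dish on the bench.

Run:
```python
from h import *
import pickle
S=pickle.load(open("S.pkl","rb"));Vs=[view(*s) for s in S]
f=lambda k,x,y:np.array([(x-400*k)*.75+106,y*.75])
def both(n,p,z):
    u=[f(0,*p[0]),f(1,*p[1])]
    print(n,[onz(S[k][0],Vs[k],u[k],z).round(4) for k in(0,1)],tri([(S[k][0],Vs[k],u[k]) for k in(0,1)]).round(4))
both("drvtop",((100,213),(587,321)),.101)
both("block",((118.5,196.5),(590,287)),.03)
both("nut",((307,298),(688,112)),.105)
# edges of changer housing top ellipse z .038
both("housing",((293,270),(673,112)),.038)
# circles: fine crops
for k,c in((0,(336,222)),(1,(322,84))):
    x,y=c;g=S[k][0]["frame"][y-30:y+30,x-40:x+40];cv2.imwrite(f"pics/n{k}.png",cv2.resize(g,(400,300),interpolation=cv2.INTER_CUBIC)[:,:,::-1])
for k,c in((0,(186,155)),(1,(246,225))):
    x,y=c;g=S[k][0]["frame"][y-30:y+30,x-40:x+40];cv2.imwrite(f"pics/m{k}.png",cv2.resize(g,(400,300),interpolation=cv2.INTER_CUBIC)[:,:,::-1])
i=lambda n:cv2.imread(f"pics/{n}.png")
cv2.imwrite("pics/nm.png",cv2.vconcat([cv2.hconcat([i("n0"),i("n1")]),cv2.hconcat([i("m0"),i("m1")])]))
```

```text
drvtop [array([0.5371, 0.0176, 0.101 ]), array([0.5391, 0.0196, 0.101 ])] [0.5388 0.0157 0.0928]
block [array([0.5373, 0.018 , 0.03  ]), array([0.5395, 0.02  , 0.03  ])] [0.5392 0.0159 0.0194]
nut [array([0.6005, 0.1681, 0.105 ]), array([0.6073, 0.1726, 0.105 ])] [0.611  0.1735 0.0815]
housing [array([0.6016, 0.1708, 0.038 ]), array([0.6075, 0.1734, 0.038 ])] [0.6098 0.1744 0.0171]
```

View pics/nm.png

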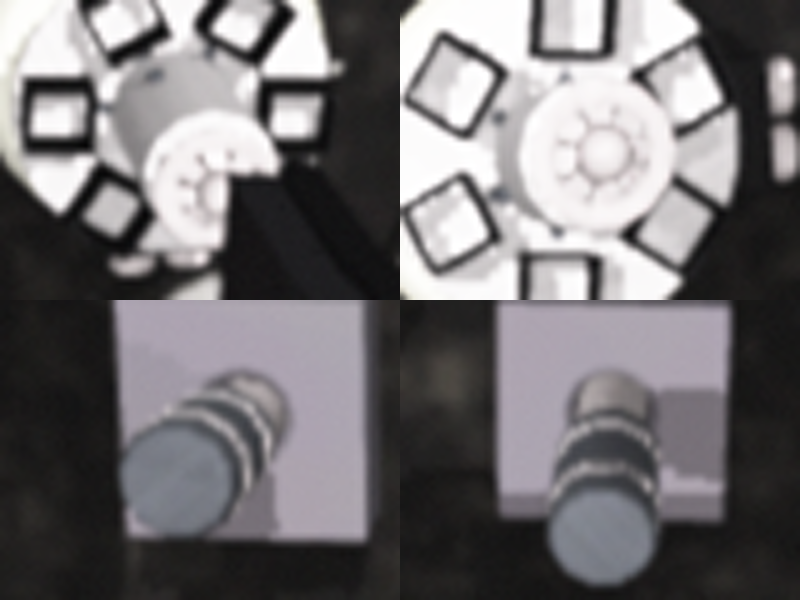

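Run:
```python
from h import *
import pickle
a=capture("scene");b=capture("side")
print("plate corner",tri([(a,view(a),(165,43)),(b,view(b),(68,132))]).round(3),"rod",tri([(a,view(a),(184,152)),(b,view(b),(150,247))]).round(3))
S=[]
for P in((.606,.172,.25),(.539,.0196,.241)):
    reach(P,[180,0,90]);wait(.3)
    q=get_tool_pos();r=get_ee_rot();c=capture("wrist");S.append((c,q,r));print(q,r)
pickle.dump(S,open("S2.pkl","wb"));print(get_time_s(),get_ft_force())
o=[]
for (c,q,r),X in zip(S,((.606,.172,.11),(.539,.0196,.101))):
    u=proj(c,view(c,q,r),X);x,y=u.round().astype(int);print(u,x,y)
    o.append(cv2.resize(c["frame"][y-30:y+30,x-40:x+40],(400,300),interpolation=cv2.INTER_CUBIC))
cv2.imwrite("pics/p.png",cv2.vconcat([cv2.hconcat(o),cv2.hconcat([cv2.resize(s[0]["frame"],(400,300)) for s in S])])[:,:,::-1])
```

```text
plate corner [0.663 0.297 0.562] rod [0.646 0.283 0.103]
[0.60600319 0.17102024 0.25077697] [ 1.79956189e+02 -7.31800212e-02  8.99162226e+01]
[0.53939937 0.02056752 0.2409967 ] [1.79992682e+02 6.16300910e-02 9.00932320e+01]
8.3083 [-0.90550248  1.17325439 -0.35114264]
[256.71089452 180.82606461] 257 181
[256.35946344 182.83108201] 256 183
```

View pics/p.png

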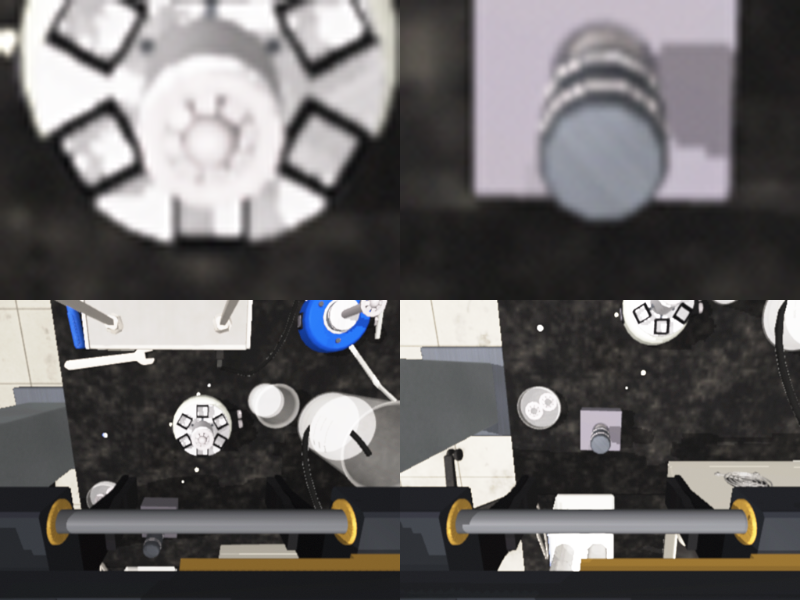

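Both crops are sharp: the tip is at about (258.4,179) and the driver's top disc is centred at (256.5,185). Grasping next.

Run:
```python
from h import *
import pickle
S=pickle.load(open("S2.pkl","rb"))
tip=onz(S[0][0],view(*S[0]),(258.4,179),.105);nut=onz(S[0][0],view(*S[0]),(257+2,181-2.2),.1045)
drv=onz(S[1][0],view(*S[1]),(256.5,185),.101)
print(tip,nut,drv);np.save("tip.npy",tip);np.save("drv.npy",drv)
O=[180,0,90]
servo_line([drv[0],drv[1],.13],O,v=.15)
servo_line([drv[0],drv[1],.081],O,v=.08);wait(.2)
print([get_tool_pos().round(4) for _ in range(3)],get_ee_rot().round(2),get_ft_force().round(2))
command_gripper(0.2,40);print(get_finger_gap(),get_gripper_force(),get_tool_pos().round(4),get_ft_force().round(2),get_ft_torque().round(2),get_time_s())
```

```text
[0.60750191 0.17232785 0.105     ] [0.60804105 0.17237889 0.1045    ] [0.53912426 0.01761394 0.101     ]
[array([0.5396, 0.0176, 0.0815]), array([0.5396, 0.0176, 0.0815]), array([0.5396, 0.0176, 0.0815])] [ 1.7994e+02 -2.0000e-02  9.0000e+01] [-1.42  0.59  0.34]
0.2668341229547167 39.953046643640846 [0.5391 0.0176 0.081 ] [-0.05 -0.13 -0.81] [-0.09  0.06 -0.01] 11.2333
```

Run:
```python
from h import *
O=[180,0,90]
g=get_tool_pos();np.save("g.npy",[.5391,.0176,.081])
servo_line([g[0],g[1],.12],O,v=.06);servo_line([g[0],g[1],.212],O,v=.2)
servo_line([.6077,.1723,.212],O,v=.15);wait(.3)
F0=np.mean([get_ft_force() for _ in range(5)],0);np.save("F0.npy",F0);np.save("M0",get_ft_torque())
print(F0,get_tool_pos().round(4),get_ee_rot().round(2),get_time_s(),get_finger_gap())
c=capture("wrist");cv2.imwrite("pics/h.png",c["frame"][:,:,::-1])
# lower end at z = TCP-.073 ; tip at TCP .183
z=.190
servo_line([.6077,.1723,z],O,v=.05)
while z>.1795:
    z-=.0015;servo_line([.6077,.1723,z],O,v=.02);F=get_ft_force()-F0
    print(round(z,4),get_tool_pos().round(4),F.round(2),get_ft_torque().round(2),round(get_time_s(),2))
    if np.linalg.norm(F)>5:break
```

```text
[ 0.40300661  0.88662118 -0.9196136 ] [0.6076 0.1719 0.2122] [ 1.7999e+02 -3.0000e-02  8.9970e+01] 14.2167 0.2621153502977714
0.1885 [0.6078 0.1723 0.1886] [-0.63 -0.67 -0.78] [-0.12 -0.06  0.04] 15.11
0.187 [0.6076 0.1723 0.1869] [-0.39 -0.45 -0.35] [-0.11 -0.    0.07] 15.36
0.1855 [0.6076 0.1723 0.1854] [-0.35 -0.82 -1.39] [-0.15  0.06 -0.03] 15.61
0.184 [0.6076 0.1723 0.1839] [ 0.01 -0.16  0.61] [-0.11  0.04 -0.02] 15.86
0.1825 [0.6076 0.1723 0.1824] [-1.02 -1.04  0.66] [-0.17  0.09 -0.01] 16.11
0.181 [0.6076 0.1723 0.1809] [-0.04 -0.37 -0.62] [-0.07  0.04 -0.  ] 16.36
0.1795 [0.6076 0.1723 0.1793] [-1.65 -1.24 -0.61] [-0.05  0.07 -0.03] 16.61
```

View pics/h.png

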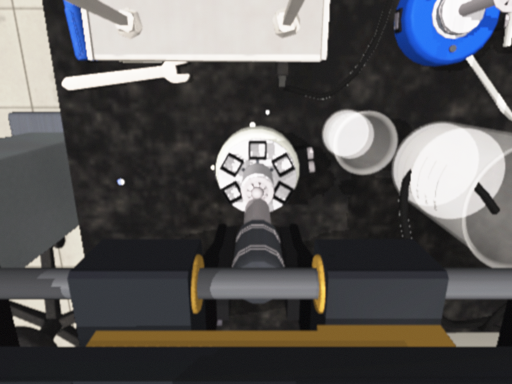

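The picture shows the barrel lined up over the nut at about (257,190). The tip is about 3 mm inside the bore with no side force. Pressing now, with force feedback.

Run:
```python
from h import *
O=[180,0,90];F0=np.load("F0.npy")
def rd(n=6):
    a=[]
    for _ in range(n): a.append(get_ft_force());wait(.012)
    return np.mean(a,0)-F0
z=.1793;f=rd()
while z>.162 and f[2]<15.4 and np.hypot(*f[:2])<8:
    z-=.0005 if f[2]<10.5 else .0002
    servo_line([.6077,.1723,z],O,v=.01);f=rd()
    print(round(z,4),get_tool_pos()[2].round(5),f.round(2),round(get_time_s(),2))
wait(.3);print(rd(15),get_tool_pos(),get_time_s(),get_finger_gap())
```

```text
0.1788 0.17879 [-0.11 -0.66 -0.38] 16.96
0.1783 0.17829 [-0.2  -0.8   0.24] 17.26
0.1778 0.17776 [-0.44 -0.91 -0.21] 17.56
0.1773 0.17729 [-0.46 -1.29 -0.32] 17.86
0.1768 0.17688 [-0.24 -1.21  0.48] 18.16
0.1763 0.17675 [-0.84 -1.25  3.7 ] 18.46
0.1758 0.17665 [-2.2  -1.25  6.82] 18.76
0.1753 0.17636 [-2.28 -0.67  7.89] 19.06
0.1748 0.17594 [-2.46 -0.96  8.14] 19.36
0.1743 0.17548 [-2.5  -0.92  8.83] 19.66
0.1738 0.17496 [-2.1  -1.14  8.46] 19.96
0.1733 0.17449 [-2.48 -1.12  8.29] 20.26
0.1728 0.174 [-2.35 -1.04  8.36] 20.56
0.1723 0.17346 [-2.33 -0.94  8.53] 20.86
0.1718 0.17296 [-2.22 -0.99  8.43] 21.16
0.1713 0.17247 [-2.47 -0.87  8.1 ] 21.46
0.1708 0.17199 [-2.25 -0.94  8.12] 21.76
0.1703 0.17151 [-2.29 -1.16  8.6 ] 22.06
0.1698 0.1712 [-2.41 -1.05  9.32] 22.36
0.1693 0.17092 [-2.91 -1.17 10.41] 22.66
0.1688 0.17066 [-3.75 -0.97 11.99] 22.96
0.1686 0.17062 [-3.63 -1.14 12.56] 23.26
0.1684 0.17054 [-4.01 -1.56 13.45] 23.56
0.1682 0.17044 [-3.88 -1.11 13.88] 23.86
0.168 0.17032 [-4.03 -1.14 13.96] 24.16
0.1678 0.17025 [-4.54 -1.61 14.47] 24.46
0.1676 0.17013 [-4.33 -1.24 14.81] 24.76
0.1674 0.17002 [-4.62 -1.25 14.96] 25.06
0.1672 0.1699 [-4.9  -0.99 16.23] 25.36
[-4.75523377 -1.41952451 15.82314612] [0.60836453 0.17235454 0.16992492] 25.7833 0.26639446038822256
```

The push reached about 16 N with a clear plateau followed by the spring slope. Now I'll lift off and return the driver.

Run:
```python
from h import *
O=[180,0,90];F0=np.load("F0.npy")
servo_line([.6077,.1723,.19],O,v=.04);servo_line([.6077,.1723,.212],O,v=.1)
wait(.1);print(get_ft_force()-F0,get_time_s())
g=np.load("g.npy")
servo_line([g[0],g[1],.212],O,v=.15);servo_line([g[0],g[1],.125],O,v=.12);wait(.2)
print(get_tool_pos().round(4))
z=.115
while z>g[2]+.0002:
    z=max(z-.004,g[2]);servo_line([g[0],g[1],z],O,v=.03);F=get_ft_force()-F0
    print(round(z,4),get_tool_pos().round(4),F.round(1),round(get_time_s(),2))
    if F[2]>5 or np.hypot(*F[:2])>10:break
c=capture("wrist");s=capture("side")
cv2.imwrite("pics/r.png",cv2.hconcat([cv2.resize(c["frame"],(400,300)),cv2.resize(s["frame"][180:280,140:290],(400,300))])[:,:,::-1])
```

```text
[-0.68824474 -0.73667216 -0.76412491] 26.9667
[0.5397 0.0177 0.1258]
0.111 [0.539  0.0175 0.1109] [-0.7 -0.1 -0.2] 29.93
0.107 [0.5389 0.0176 0.1068] [ 0.8 -0.5  0.6] 30.22
0.103 [0.5389 0.0176 0.1028] [-0.7 -0.5 -0.1] 30.5
0.099 [0.5389 0.0176 0.0988] [-0.9 -1.3 -0.6] 30.78
0.095 [0.5389 0.0175 0.0948] [-0.4 -1.   1.1] 31.07
0.091 [0.539  0.0176 0.0908] [-0.4 -1.4 -0.5] 31.35
0.087 [0.539  0.0175 0.0868] [-0.4 -0.8  0.4] 31.63
0.083 [0.539  0.0175 0.0828] [ 0.  -0.9 -0.2] 31.92
0.081 [0.5392 0.0176 0.081 ] [-0.8 -1.   0.5] 32.17
```

Run:
```python
from h import *
O=[180,0,90];g=np.load("g.npy")
command_gripper(0.8);wait(.2);servo_line([g[0],g[1],.15],O,v=.1);servo_line([g[0],g[1],.241],O,v=.2)
wait(.3);c=capture("wrist");q=get_tool_pos();r=get_ee_rot()
reach([.55,.09,.27],O);wait(.2);d=capture("wrist");print(get_time_s(),q,r)
cv2.imwrite("pics/e.png",cv2.hconcat([cv2.resize(x["frame"][0:300,106:406],(400,400)) for x in(c,d)])[:,:,::-1])
```

```text
35.95 [0.53868377 0.01749967 0.24025993] [-1.79928525e+02  4.06438851e-02  8.99911352e+01]
```

View pics/e.png

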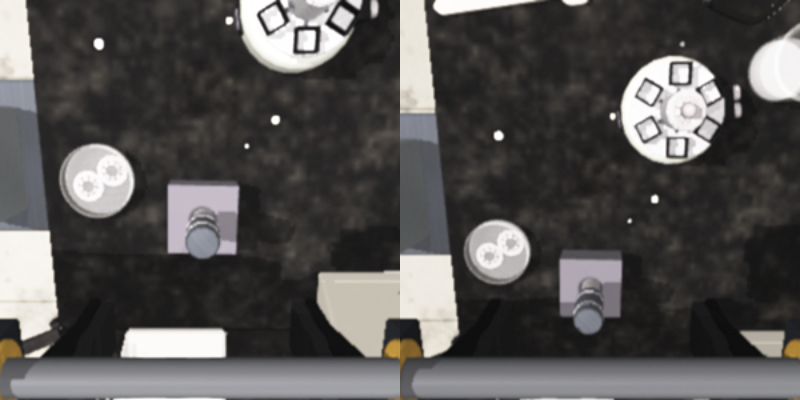

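The driver stands upright in its stand at (587,300), the nut is down on the hub at (688,110), and everything else is unmoved.

```bash
python3 -c "
from rig import *
print(sign_off())"
```

```text
the job is handed in; nothing more can be done
None
```

I pressed the push nut down at a measured push of about 16 N, so it holds the wheel against its spring. The driver is back upright in its stand, nothing else looks moved, and the job was handed in at about 36 s.

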